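# Seat a stage top on its cone, groove and flat

## Robot

A 6-joint arm with a two-finger parallel gripper is mounted at the origin on a cart in front of the work surface, level with it; the furniture and walls round the work are solid. World frame = base frame: x ahead of the robot, y to its left, z up, the work surface at z = 0. Lengths are in mm, angles in degrees, forces in N, time in s.
With the tool pointing down it reaches from about 375 to 825 mm from the base axis. Payload 5.5 kg.
Tool frame: the origin (TCP) lies at the very end of the fingers, on their centre line; the grasp point (between the pads) lies 19 mm behind it; z points along the fingers, y is the line along which they close (so a half turn about z gives the same grasp; the last joint's range is limited). The gripper opens to 85 mm and grips with 20 to 120 N. Pads are 22 mm wide; open, the fingers measure 114 mm over their backs; the gripper's body (76 mm by 85 mm) begins 54 mm behind the grasp point. The pads swing forward as they close: fully open they stand 13 mm farther back than shut.
Start: joints at [65.031, 17.962, -2.699, 69.339, 0, 90], TCP at [253.278, 543.917, 231.299] pointing down, gripper open.
Joint ranges: [-152.73, 152.73], [-39.44, 99.34], [-58.76, 71.6], [-118.89, 123.64], [-81.53, 83.1], [-180, 180]. Speed limits (degrees/s): [136.94, 136.94, 172.46, 180, 180, 180].

## Interface

Orientations are given as [roll, pitch, yaw] about the fixed x, y, z axes, in that order (R = Rz(yaw) Ry(pitch) Rx(roll)).
In Python, from station import env gives the robot as it stands.
- The arm moves only by the tool move_arm, never from a script. Its argument "series" is one flat list of numbers, 5 for each row, row after row: the opening, from -1 (shut) to 1 (fully open), then the shift along the tool's x, y, z in mm, then the turn about the tool's z in degrees. A call has 1 to 12 rows; each row is the pose to reach, as a shift and turn from the pose commanded when the call began, along the tool's axes at that moment; what a row does not reach only later rows make up. A row lasts 1/10 s, in which the tool goes at most 50 mm and 8.59 degrees, less where a joint would pass 70% of its speed; a pose out of reach is approached as far as the arm can. A call with a gripper value outside its range is refused whole. The fingers move at their own pace and stop on an object; "force" is the grip in N (left out, the last holds). Time passes only in rows, so rows that repeat a pose let the fingers close. It gives the time, the measured TCP pose, the force, the opening and the grip force at its end, in the units of the state.
- env.get_state(): the state, without advancing time (a new reading comes with each control period).
- env.camera(name): name is "scene" or "side" or "wrist"; returns a dict with "pixels" (480x640x3 uint8, red, green, blue), "vfov" (degrees; the focal length in pixels is half the picture's height over the tangent of half this angle, whatever the lens; pixels are square), "cx", "cy" (the principal point, pixels), "k1" (the pictures are not rectified: a ray, as slopes to the right and down, at radius r is drawn at 1 + k1 r^2 times it, then the intrinsics apply), "R" (3x3) and "t" (3): a world point X has camera coordinates R X + t. Camera axes: x right, y down, z forward; pixel columns grow to the right and rows downward; lengths in mm; the calibration is good to about 2 mm. A picture is of the moment at which its call begins. There is no depth.
- env.sign_off(): hands the job in; it is judged then, once.
The state is a dict: "t": time; "q": joint angles; "joint_vel": joint speeds; "tau": joint torques, N m; "ee_pos": TCP position; "ee_rot": TCP orientation; "force": force on the tool from outside, world axes, zero at the start; "moment": the same for the moment, N m; "width": opening from 0.0 (shut) to 1.0 (fully open); "finger_force": force on a finger pad.
Only numpy, scipy, OpenCV 4.12 (cv2) and the standard library are available. Lean on these libraries where they do the work, as an engineer would, in place of code of your own. Each camera call takes 0.05 s, during which the arm holds its last target. There are 200 camera calls.

## Task

Pick up the T-shaped inspection stage top by its grip and set it on the kinematic base so that its three ball feet are fully home: one in the cone, one in the vee groove, one on the flat pad. The block with the cone has been clamped somewhere along its guide, so find the cone by sliding the stage top gently along the groove until the ball drops in; then bed it with a downward press of about 10 N, never pushing down with more than 25 N, let go, and leave the bottles and the label roll where they are.

Things in the scene. Friction and masses are not known exactly. Their poses are not given: they have to be found in the camera images.
- base: Fixed grey kinematic base, slab 170 x 120 x 14 mm (x -74 to 96, y -72 to 48 mm) carrying three polished steel seats up to z = 33 mm: vee groove and cone block in line along x at y = 26 mm, flat pad at y = -52 mm. Origin on its underside, z up; x lies within 0.3 rad of world -y. With all feet home every ball centre is at z = 34 mm and the stage top's axes are parallel to the base's.
- groove_mid (a point): Fixed on the base at (-46, 26, 33) mm: middle of the mouth of the straight 90 degree vee groove, which runs along the base's x, 58 mm long, 15 mm wide at the mouth, 7.5 mm deep. A ball at home in it has its centre 1 mm above this point.
- pad_mid (a point): Fixed on the base at (0, -52, 28) mm: middle of the flat pad's top, 56 mm along the base's x by 30 mm.
- guide_mid (a point): Fixed on the base at (45, 26, 31.1) mm: middle of the cone block's guide, level with the block's top. The flat block (68 x 28 mm) has one conical hole in its middle (mouth 11 mm, walls 48 deg from level). It is clamped so that the hole is anywhere within 12 mm of this point along base x: not reported. A ball on the block has its centre at base z = 37.1, in the cone 34.0 mm.
- stage_top: Loose T-shaped aluminium plate, about 0.6 kg, on three 12 mm steel balls. Origin level with the balls' undersides, at the middle of the grip and about the centre of mass. Bar 116 mm along x (y 12 to 42 mm), tongue 44 mm wide to y = -68 mm, plate z 14 to 22 mm. Starts on the worktop, turned up to 0.7 rad from the base. Home: origin at y = 0, z = 28, x -12 to 12 mm of the base, by where the cone is.
- grip_top (a point): Centre of the top of the stage top's upright grip, 62 mm above the balls' undersides: grip 16 mm thick along x, 40 mm along y, 37 mm free height. Axes as the stage top. Feet slide easily (friction about 0.2): pushing the freed stage top along the groove takes about 1 to 2.5 N; once in the cone it resists 3 N or more, and a much harder push makes the ball climb out.
- foot_c (a point): Centre of the ball foot that belongs in the cone: at x = 45, y = 26, z = 6 mm of the stage top (the +x end of the cross bar).
- foot_g (a point): Centre of the ball foot that belongs in the vee groove: at x = -45, y = 26, z = 6 mm of the stage top (the -x end of the cross bar).
- foot_f (a point): Centre of the ball foot that belongs on the flat pad: at x = 0, y = -52, z = 6 mm of the stage top (the end of the tongue).
- dropper_eosin: Bystander: brown dropper bottle, black cap, 42 mm across, 95 mm tall; origin at the centre of its underside.
- oil_bottle: Bystander: small white bottle with red cap, 34 mm across, 75 mm tall; origin at the centre of its underside.
- label_roll: Bystander: white roll of labels lying flat, 60 mm across, 28 mm high; origin at the centre of its underside.
Things that resemble listed ones, but are neither listed nor needed, are in the scene too. There is more than one size of the stage_top; the job needs the larger.

How it is judged (in metres and radians):
On the way, in this order (a step that is already met when the one before it is completed fails the run):
1. the stage top is lifted clear off the worktop (height (world z) of stage_top above 0.05 m and contact force between stage_top and base below 0.1 N), for 0.1 s.
2. with all three feet home, the stage top is pressed down on the base (more than 11 N between stage top and base, its weight included) (z of foot_c in the frame of base between 0.0325 and 0.0352 m and z of foot_g in the frame of base between 0.0325 and 0.0352 m and z of foot_f in the frame of base between 0.0325 and 0.0352 m and x of foot_c in the frame of base between 0.03 and 0.06 m and y of foot_c in the frame of base between 0.0235 and 0.0285 m and y of foot_g in the frame of base between 0.0235 and 0.0285 m and contact force between stage_top and base above 11 N), for 0.2 s.
At the end, for the whole second after the job is handed in: All three ball centres stand 32.5 to 35.2 mm over the base's underside (the cone foot only reaches this inside the cone), cone and groove feet within 2.5 mm of the groove's line, stage top at rest and let go, after a press of more than 11 N (weight included) while home (z of foot_c in the frame of base between 0.0325 and 0.0352 m and z of foot_g in the frame of base between 0.0325 and 0.0352 m and z of foot_f in the frame of base between 0.0325 and 0.0352 m and x of foot_c in the frame of base between 0.03 and 0.06 m and y of foot_c in the frame of base between 0.0235 and 0.0285 m and y of foot_g in the frame of base between 0.0235 and 0.0285 m and linear speed of stage_top below 0.01 m/s and angular speed of stage_top below 0.05 rad/s and contact force between the fingers and stage_top below 0.1 N); the robot touches nothing.
It fails at once if the stage top is pushed onto the base with more than about 25 N (over 40 N when summed over its inclined seats with its weight) (contact force between stage_top and base above 40 N).
It fails at once if a bystander is displaced by more than 20 mm (distance of any of dropper_eosin, oil_bottle, label_roll from where it was at the start of the episode above 0.02 m).
It also fails if it takes over 58 s, if anything falls off the work surface, if the arm or the gripper's body presses on something with over 40 N, if the wrist force passes 120 N, or if a joint passes its speed limit or range.

## Working session

There is one attempt and no reset: what is moved stays moved. The work goes in short steps, Python scripts to look and compute and a tool call to move; the robot and the scene stay as the last step left them, time stands still between calls to the robot, and variables do not carry over. Pictures are saved under pics/ and viewed, at most 10 in all, crops included, and the job is handed in when it is done.

Besides the shell and the picture viewer there is one more tool, called by a JSON object that holds its "api" and its "payload", one argument or row to a line. move_arm: Moves the arm, as the interface text tells. Its arguments: {"type":"object","properties":{"series":{"type":"array"},"force":{"type":"number"}},"required":["series"]}

```bash
mkdir -p pics; ls
cat > h.py <<'E'
import numpy as np, cv2, pickle
from station import env
def snap(name,fn):
    c=env.camera(name); cv2.imwrite(f'pics/{fn}.png',cv2.cvtColor(c['pixels'],cv2.COLOR_RGB2BGR))
    pickle.dump(c,open(f'pics/{fn}.pkl','wb')); return c
def load(fn): return pickle.load(open(f'pics/{fn}.pkl','rb'))
def K(c):
    f=240/np.tan(np.radians(c['vfov'])/2); return np.array([[f,0,c['cx']],[0,f,c['cy']],[0,0,1]])
def D(c): return np.array([c['k1'],0,0,0.])
def proj(c,X):
    return cv2.projectPoints(np.array(X,float).reshape(-1,3),cv2.Rodrigues(np.array(c['R'],float))[0],np.array(c['t'],float),K(c),D(c))[0].reshape(-1,2)
def back(c,uv,z):
    n=cv2.undistortPoints(np.array(uv,float).reshape(-1,1,2),K(c),D(c)).reshape(-1,2)
    R=np.array(c['R']);o=-R.T@np.array(c['t'])
    d=np.c_[n,np.ones(len(n))]@R
    z=np.broadcast_to(z,len(n))
    return o+d*((z-o[2])/d[:,2])[:,None]
E
python3 - <<'E'
from h import *
for n in ['scene','side','wrist']:
    c=snap(n,n+'0'); print(n,c['vfov'],c['cx'],c['cy'],c['k1'],(-np.array(c['R']).T@np.array(c['t'])).round())
s=env.get_state(); print(s)
a=[cv2.imread(f'pics/{n}0.png') for n in ['scene','side']]
E
```

```text
pics
scene 45.83960199694877 320.0344817675901 243.09868145092423 -0.05787675844881866 [ -513. -1377.   853.]
side 43.94903121030924 326.40605933411274 247.32197971850442 -0.11699223335111099 [ 319. 1027.  670.]
wrist 64.11559227312831 315.59170038550104 241.5645914115015 -0.06105973516422089 [177. 579. 373.]
{'t': 0.15, 'q': array([ 6.50305194e+01,  1.79937062e+01, -2.74044085e+00,  6.93398732e+01,
       -1.24954268e-03,  8.99989316e+01]), 'joint_vel': array([-0.0823284 ,  0.00260627,  0.12322875, -0.11647528,  0.02607301,
       -0.03471128]), 'tau': array([ 6.68170159e-06, -5.40045297e+01,  3.40058863e+01,  1.32123922e-02,
       -5.09956476e-05, -9.03648612e-06]), 'ee_pos': array([253.10309229, 543.51993916, 230.64975419]), 'ee_rot': array([-1.79925980e+02,  1.24816137e-03,  1.55031589e+02]), 'force': array([-0.64049377,  0.91253376,  0.27562529]), 'moment': array([ 0.00157955, -0.02204893,  0.02846647]), 'finger_force': 0.0, 'width': 1.0004499588987337}
```

View pics/scene0.png

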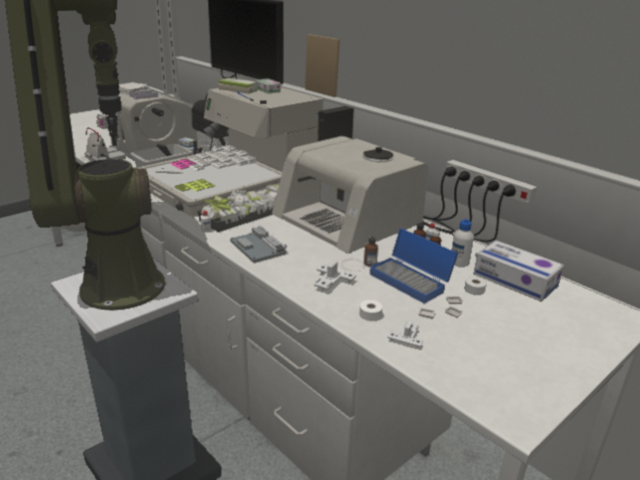

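View pics/side0.png

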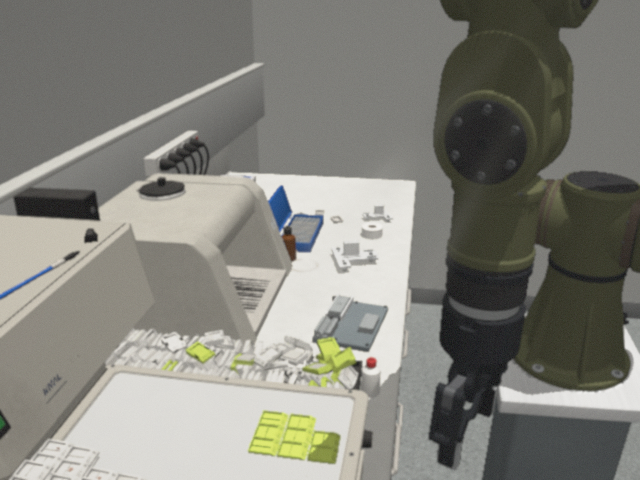

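The scene view shows the base at about (258,245), the larger stage top at (335,273) and the smaller one at (407,335). Label rolls are at (371,310) and (475,286), and the brown bottle is at (371,252). In the side view the base is at (352,322), the larger top at (355,257), the red-capped bottle at (371,377) and a label roll at (372,231).

Run:
```python
from h import *
s=load('scene0');d=load('side0')
print('base',back(s,[258,245],20),back(d,[352,322],20))
print('top',back(s,[333,275],20),back(d,[352,258],20))
print('small',back(s,[407,335],20),back(d,[378,216],20))
print('roll',back(s,[371,312],14),back(d,[372,231],14)); print('bottle',back(s,[371,262],0),back(d,[290,258],0))
print('oil',back(d,[371,392],0))
a=cv2.resize(cv2.imread('pics/scene0.png')[215:365,225:425],None,fx=4,fy=4,interpolation=cv2.INTER_CUBIC)
b=cv2.resize(cv2.imread('pics/side0.png')[200:350,270:420],None,fx=4,fy=4,interpolation=cv2.INTER_CUBIC)
cv2.imwrite('pics/c1.png',a);cv2.imwrite('pics/c2.png',b)
w=load('wrist0');print(np.array(w['R']).round(3))
```

```text
base [[432.04293924 -59.75650891  20.        ]] [[438.60805222 -30.07418821  20.        ]]
top [[ 487.98143097 -350.79705207   20.        ]] [[ 476.64152872 -339.6315375    20.        ]]
small [[ 428.43650807 -682.9839583    20.        ]] [[ 435.21859772 -645.51853068   20.        ]]
roll [[ 440.36851587 -549.26624168   14.        ]] [[ 443.56249373 -540.27662862   14.        ]]
bottle [[ 659.16407095 -342.77496024    0.        ]] [[ 642.92040015 -356.09610679    0.        ]]
oil [[379.32310837 169.88298819   0.        ]]
[[ 0.423  0.906 -0.001]
 [ 0.856 -0.399  0.329]
 [ 0.297 -0.14  -0.944]]
```

View pics/c1.png

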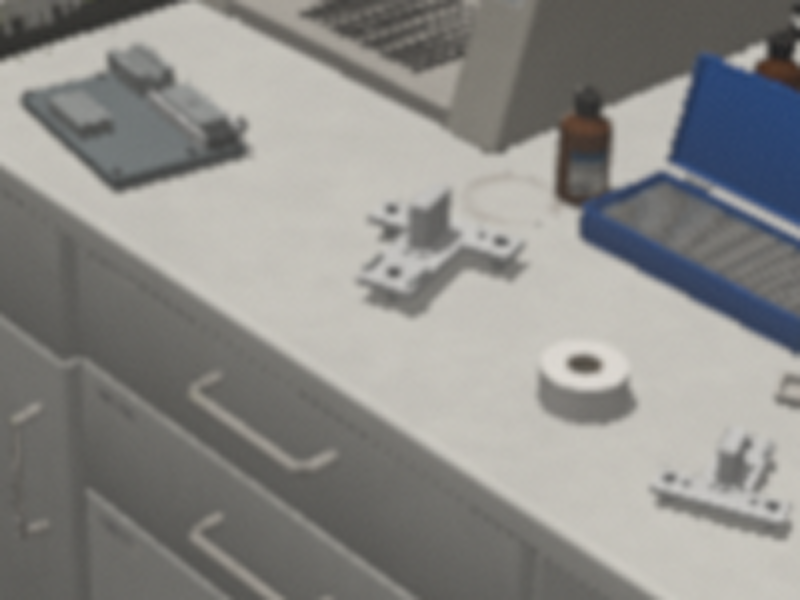

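Run:
```python
from h import *
s=load('scene0')
f=lambda L:[(225+u/4-.4,215+v/4-.4) for u,v in L]
P=back(s,f([(392,210),(500,241),(393,272)]),22);print(P,[np.linalg.norm(P[i]-P[j]) for i,j in((0,1),(0,2),(1,2))])
print(back(s,f([(432,190)]),62))
# base corners
print(back(s,f([(118,183),(25,95),(243,150)]),14)); print(back(s,f([(140,50),(240,125),(80,100)]),33))
# printer corner, cap bottle
print(back(s,f([(495,150)]),0))
print(1/np.tan(0),)
```

```text
[[ 493.47020742 -299.42800156   22.        ]
 [ 523.69975417 -383.39049378   22.        ]
 [ 433.95331024 -366.248382     22.        ]] [np.float64(89.23858804525932), np.float64(89.48309501378323), np.float64(91.36890168125521)]
[[ 487.09920782 -347.7785227    62.        ]]
[[ 368.7943827  -125.40790497   14.        ]
 [ 398.01746404   44.11561366   14.        ]
 [ 476.58446137 -143.59164466   14.        ]]
[[ 499.15764704   21.92741912   33.        ]
 [ 478.59380746 -137.37864691   33.        ]
 [ 406.45586488  -22.98440303   33.        ]]
[[ 650.36474984 -250.64969449    0.        ]]
inf<stdin>:10: RuntimeWarning: divide by zero encountered in scalar divide
```

{"api": "move_arm", "payload": {
  "series": [1,-36,-37,-1,8.5,1,-72,-74,-2,17,1,-108,-111,-3,25.5,1,-144,-148,-4,34,1,-181,-184,-5,42.5,1,-217,-221,-6,51,1,-253,-258,-7,59.5,1,-290,-294,-8,68,1,-326,-331,-9,76.5,1,-362,-368,-9,85,1,-398,-405,-9,93.5,1,-435,-442,-9,102]
}}

```text
t: 1.35
ee_pos: [454.3, -23.4, 240.4]
ee_rot: [180.0, -0.0, 52.7]
force: [2.1, -0.6, -0.1]
width: 0.999
finger_force: 0.0
```

{"api": "move_arm", "payload": {
  "series": [1,0,0,0,8.5,1,0,0,0,17,1,0,0,0,25.5,1,0,0,0,33,1,0,0,0,33,1,0,0,0,33]
}}

```text
t: 1.95
ee_pos: [454.0, -21.3, 240.2]
ee_rot: [-180.0, 0.0, 20.2]
force: [0.1, -1.1, 0.3]
width: 1.006
finger_force: 0.0
```

Run:
```python
from h import *
snap('wrist','w1'); s=env.get_state(); print(s['ee_pos'],s['ee_rot'],s['force'])
```

```text
[454.05666639 -21.30863572 240.21134084] [-1.79997858e+02  1.06749504e-02  2.01882168e+01] [0.58557331 0.37681598 0.25077492]
```

View pics/w1.png

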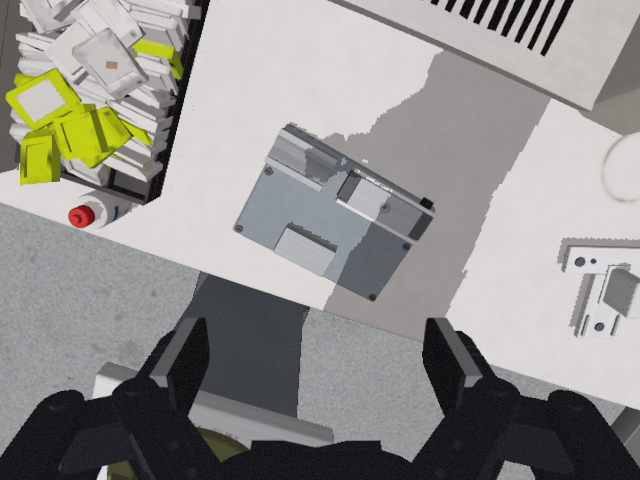

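The base fills about (232–435, 123–300): the vee groove is at upper left (305,155), the cone block at right (385,205) with a dark spot near its middle, and the pad at (305,250). I'll enlarge it.

Run:
```python
from h import *
a=cv2.imread('pics/w1.png')[115:307,225:445]; cv2.imwrite('pics/c3.png',cv2.resize(a,None,fx=3.6,fy=3.1,interpolation=cv2.INTER_CUBIC) if 0 else cv2.resize(a,None,fx=3,fy=3,interpolation=cv2.INTER_CUBIC))
```

```text
(no output)
```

View pics/c3.png

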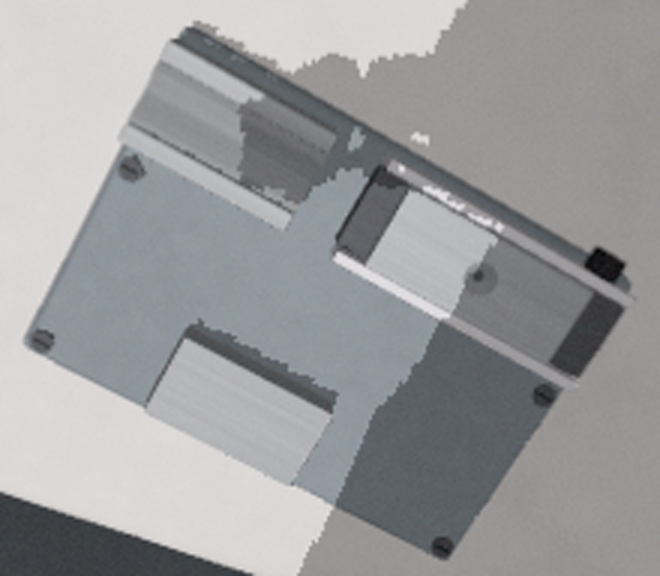

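The cone is visible at crop (481,277), the pad corners are at (188,338), (148,405), (295,483) and (332,412), and the slab corners are near (22,342) and (445,560).

```bash
cat > basefit.py <<'E'
from h import *
from scipy.optimize import least_squares
c=load('w1')
px=np.array([(188,338),(148,405),(295,483),(332,412),(22,343),(447,560),(481,277)],float)/3+[225,115]-.33
def B(p):
    L=np.array([(-28,-37,28),(-28,-67,28),(28,-67,28),(28,-37,28),(-74,-72,14),(96,-72,14),(p[3],26,31.1)])
    R=np.array([[np.cos(p[2]),-np.sin(p[2]),0],[np.sin(p[2]),np.cos(p[2]),0],[0,0,1]]);return L@R.T+[p[0],p[1],0]
r=least_squares(lambda p:(proj(c,B(p))-px).ravel(),[430,-40,-1.75,45])
p=r.x
if __name__=='__main__':
    print(p,np.degrees(p[2]),r.fun.reshape(-1,2).round(1))
    R=np.array([[np.cos(p[2]),-np.sin(p[2])],[np.sin(p[2]),np.cos(p[2])]])
    print('stage home origin',p[:2]+R@[p[3]-45,0])
    # current stage in this image
    s=load('w1');print(back(s,[(580,262),(599,327)],22))
E
python3 basefit.py
```

```text
[456.93001728 -37.27009177  -1.72955828  43.75989963] -99.09639007649878 [[-0.3 -1.9]
 [-1.2  1.2]
 [-0.9  0.5]
 [ 1.8  0. ]
 [-0.4  0.1]
 [ 0.6  1.2]
 [ 0.4 -0.7]]
stage home origin [457.12607201 -36.04558719]
[[ 491.21212216 -303.81569298   22.        ]
 [ 431.43113446 -371.12772363   22.        ]]
```

{"api": "move_arm", "payload": {
  "series": [1,-8,40,0,0,1,-16,80,0,0,1,-24,121,0,0,1,-32,161,0,0,1,-40,201,0,0,1,-48,241,0,0,1,-56,281,0,0,1,-64,322,0,0,1,-64,322,0,0,1,-64,322,0,0,1,-64,322,0,0]
}}

```text
t: 3.1
ee_pos: [504.1, -344.8, 240.1]
ee_rot: [-179.9, 0.0, 20.1]
force: [-0.0, 0.7, 0.3]
width: 1.002
finger_force: 0.0
```

Run:
```python
from h import *
snap('wrist','w2'); s=env.get_state(); print(s['ee_pos'],s['ee_rot'],s['force'])
```

```text
[ 504.20756265 -344.57567535  240.33453379] [-1.79968490e+02  5.44874315e-03  2.01332839e+01] [ 0.31505403  0.4720663  -0.51658775]
```

View pics/w2.png

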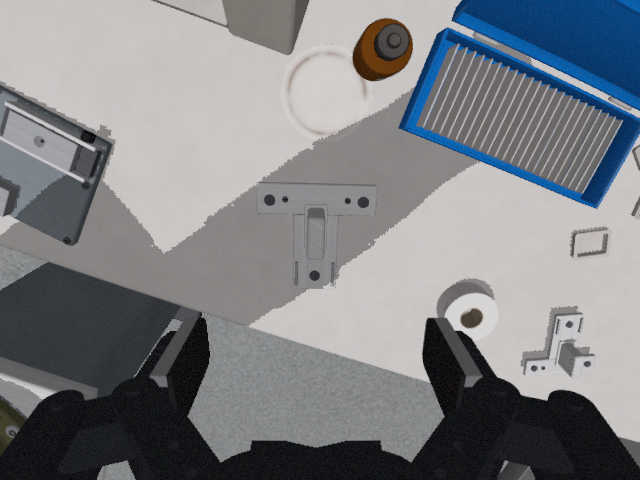

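The wrist view shows the larger T nicely aligned with the image: feet screws are at (269,200), (364,202) and (315,275), with the grip upright in the middle. The brown bottle is at (385,48) and the label roll at (470,310).

```bash
cat > st.py <<'E'
from h import *
from scipy.optimize import least_squares
def stage(c,px,z,s=None):
    L=np.array([(-45,26,z),(45,26,z),(0,-52,z)])
    def f(p):
        R=np.array([[np.cos(p[2]),-np.sin(p[2]),0],[np.sin(p[2]),np.cos(p[2]),0],[0,0,1]]);return (proj(c,L@R.T+[p[0],p[1],0])-px).ravel()
    r=least_squares(f,[484,-350,-1.2]);return r.x,r.fun
E
python3 - <<'E'
from st import *
c=load('w2'); p,f=stage(c,np.array([(269,200),(364,202),(315,275.5)]),22); print(p[:2],np.degrees(p[2]),f.round(1))
y=np.radians(20.13);d=p[:2]-[504.2,-344.6]; print('tool d',d@[np.cos(y),np.sin(y)],d@[np.sin(y),-np.cos(y)],'turn', 20.13-(np.degrees(p[2])+90))
E
```

```text
[ 481.43084009 -354.43103766] -71.08344587825992 [ 0.7  0.1 -0.7 -0.  -0.  -0.2]
tool d -24.761652132143524 1.394463434794437 turn 1.2134458782599218
```

{"api": "move_arm", "payload": {
  "series": [1,-12,1,40,1.2,1,-25,1.4,80,1.2,1,-25,1.4,120,1.2,1,-25,1.4,155,1.2,1,-25,1.4,185,1.2,1,-25,1.4,202,1.2,1,-25,1.4,208,1.2,1,-25,1.4,208,1.2,1,-25,1.4,208,1.2]
}}

```text
t: 4.05
ee_pos: [482.2, -355.7, 33.6]
ee_rot: [179.9, -0.1, 18.9]
force: [0.8, -1.0, 0.4]
width: 1.0
finger_force: 0.0
```

{"api": "move_arm", "payload": {
  "series": [-1,0,0,0,0,-1,0,0,0,0,-1,0,0,0,0,-1,0,0,0,0,-1,0,0,0,0,-1,0,0,0,0,-1,0,0,0,0,-1,0,0,0,0,-1,0,0,0,0,-1,0,0,0,0],
  "force": 40
}}

```text
t: 5.05
ee_pos: [481.5, -355.6, 32.5]
ee_rot: [180.0, -0.0, 18.8]
force: [-1.3, 1.2, 5.3]
width: 0.183
finger_force: 41.7
```

{"api": "move_arm", "payload": {
  "series": [-1,0,0,-10,0,-1,0,0,-30,0,-1,0,0,-60,0,-1,0,0,-90,0,-1,0,0,-120,0,-1,0,0,-120,0,-1,0,0,-120,0,-1,0,0,-120,0]
}}

```text
t: 5.85
ee_pos: [479.9, -354.7, 149.8]
ee_rot: [-179.8, 0.1, 18.8]
force: [-0.0, -0.3, -5.5]
width: 0.182
finger_force: 40.1
```

Run:
```python
from h import *
snap('wrist','w3'); s=env.get_state(); print(s['ee_pos'],s['ee_rot'],s['force'],s['moment'],s['width'])
```

```text
[ 479.8106322  -354.6093778   149.68668075] [-1.79798206e+02  1.48363534e-01  1.88344784e+01] [-0.29046674 -0.03030845 -6.12368297] [0.05245324 0.01572886 0.03539087] 0.17755506821393086
```

View pics/w3.png

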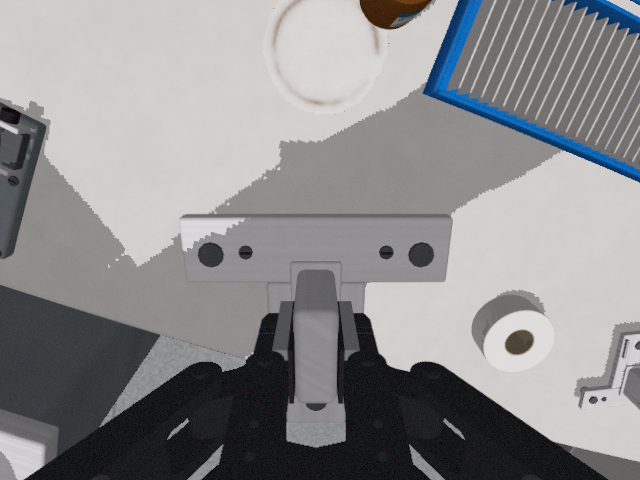

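The stage is held level. Foot screws show at (210,255) and (421,255); the third is partly hidden at (316,405).

Run:
```python
from st import *
c=load('w3')
for z in (137,139,141):
    p,f=stage(c,np.array([(210,255),(421,255),(316,403)]),z); 
    y=np.radians(18.83);d=p[:2]-[479.81,-354.61]
    print(z,p[:2],np.degrees(p[2]),f.round(1),'tool d',d@[np.cos(y),np.sin(y)],d@[np.sin(y),-np.cos(y)])
from basefit import p
print(p)
```

```text
137 [ 479.26557184 -356.03146372] -71.06498425723044 [ 2.3  1.2 -2.2  1.  -0.1 -3.6] tool d -0.9740840749260071 1.1696671926477338
139 [ 480.16854968 -355.72942998] -71.06448597631618 [ 0.9  0.9 -0.8  0.6 -0.1 -2.3] tool d -0.021948446779104413 1.175244489986322
141 [ 481.06827859 -355.42845535] -71.06395764790375 [-0.5  0.5  0.6  0.3 -0.1 -0.9] tool d 0.9267702921162393 1.1807755964859774
[456.93001728 -37.27009177  -1.72955828  43.75989963]
```

{"api": "move_arm", "payload": {
  "series": [-1,3,-12,0,2,-1,11,-42,0,6,-1,20,-75,0,10,-1,30,-112,0,14,-1,39,-149,0,18,-1,49,-186,0,22,-1,58,-222,0,25,-1,67,-255,0,27,-1,75,-285,0,28,-1,79.5,-303,0,28,-1,81.5,-310,0,28,-1,81.5,-310,0,28]
}}

```text
t: 7.1
ee_pos: [455.2, -56.3, 151.7]
ee_rot: [-179.0, 0.1, -7.7]
force: [0.2, -0.7, -5.6]
width: 0.175
finger_force: 40.6
```

{"api": "move_arm", "payload": {
  "series": [-1,0,0,8,0,-1,0,0,18,0,-1,0,0,25,0,-1,0,0,30,0,-1,0,0,30,0,-1,0,0,30,0,-1,0,0,30,0,-1,0,0,30,0]
}}

```text
t: 7.9
ee_pos: [456.1, -55.4, 122.7]
ee_rot: [-179.0, -0.0, -7.7]
force: [-0.0, 0.5, -5.7]
width: 0.183
finger_force: 40.5
```

Run:
```python
from h import *
snap('wrist','w4'); s=env.get_state(); print(s['ee_pos'],s['ee_rot'],s['force'],s['moment'],s['width'])
```

```text
[456.04194838 -55.45856712 122.64682504] [-1.78982612e+02 -2.75394311e-02 -7.66532728e+00] [-0.28896077  0.41052142 -5.91597394] [-0.05430796 -0.0556259  -0.0129046 ] 0.17925354409685545
```

View pics/w4.png

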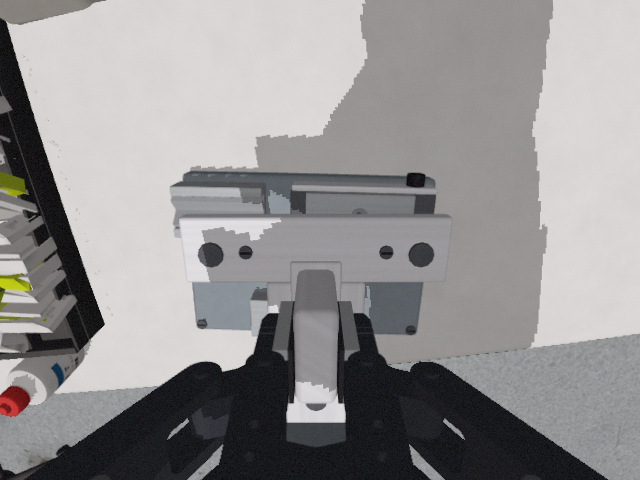

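The bar hides most of the seats. The cone edge is at about (360,212), slab front corners are near (193,329) and (417,335), and the slab back corners are at (186,173) and (436,180). The foot screws are still at (210,255) and (421,255).

```bash
python3 - <<'E'
from st import *
from basefit import p
c=load('w4')
R=np.array([[np.cos(p[2]),-np.sin(p[2]),0],[np.sin(p[2]),np.cos(p[2]),0],[0,0,1]])
L=np.array([(-74,-72,14),(96,-72,14),(-74,48,14),(96,48,14),(p[3],26,31.1),(p[3],31.5,31.1)])
print(proj(c,L@R.T+[p[0],p[1],0]).round(1))
for z in (111,113,115):
    q,f=stage(c,np.array([(210,255),(421,255),(316,403)]),z);print(q[:2],np.degrees(q[2]),f.round(1))
E
python3 - <<'E'
import cv2
a=cv2.imread('pics/w4.png')[160:345,160:460];cv2.imwrite('pics/c4.png',cv2.resize(a,None,fx=2.6,fy=2.6,interpolation=cv2.INTER_CUBIC))
E
```

```text
[[194.6 328. ]
 [417.4 335.1]
 [180.1 170.3]
 [438.  177.2]
 [358.8 214. ]
 [359.4 205.5]]
[456.06506368 -55.80922984] -97.32180597533433 [ 1.5  0.8 -1.5  0.9  0.1 -2.7]
[456.99719333 -55.96323035] -97.3190091268768 [ 0.1  0.4 -0.2  0.5  0.1 -1.3]
[457.92593341 -56.11654244] -97.31605955078912 [-1.3  0.1  1.2  0.1  0.1  0. ]
```

View pics/c4.png

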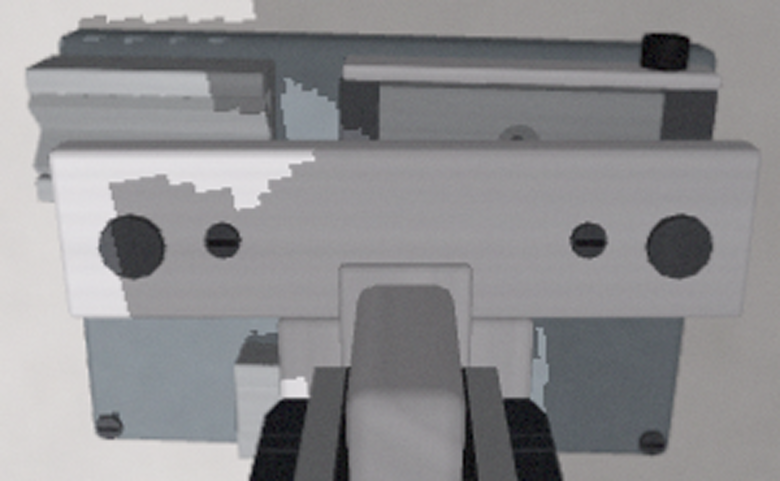

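{"api": "move_arm", "payload": {
  "series": [-1,-1,-6,0,0.6,-1,-2,-13,0,1.2,-1,-3.3,-19.7,0,1.8,-1,-3.3,-19.7,10,1.8,-1,-3.3,-19.7,25,1.8,-1,-3.3,-19.7,40,1.8,-1,-3.3,-19.7,48,1.8,-1,-3.3,-19.7,50,1.8,-1,-3.3,-19.7,50,1.8,-1,-3.3,-19.7,50,1.8,-1,-3.3,-19.7,50,1.8,-1,-3.3,-19.7,50,1.8]
}}

```text
t: 9.15
ee_pos: [453.1, -53.0, 73.2]
ee_rot: [-178.0, -0.0, -8.1]
force: [-0.1, -0.7, -7.1]
width: 0.182
finger_force: 40.5
```

Run:
```python
from h import *
snap('scene','s5');s=env.get_state(); print(s['ee_pos'],s['ee_rot'],s['force'],s['moment'],s['width'])
```

```text
[452.96556646 -53.04957079  73.11847305] [-1.78042303e+02  3.41677924e-03 -8.09933520e+00] [-0.1597589   0.89532818 -6.02904465] [-0.07729885  0.05553582 -0.00703944] 0.17905112452834357
```

Run:
```python
from h import *
s=env.get_state(); print(s['q'].round(2),s['tau'].round(2),s['joint_vel'].round(2))
```

```text
[ -8.1   10.17 -35.16  44.67   1.96 180.  ] [  0.   -42.37  30.43   0.     0.21   0.  ] [ 0.04 -0.   -0.32 -0.01  0.08  0.01]
```

q6 has hit its limit (180°), which is why the yaw stalled and the tool tilted. I'll set the stage down on the free worktop and regrasp it with the tool turned half round.

{"api": "move_arm", "payload": {
  "series": [-1,0,0,-20,-1,-1,0,0,-50,-3,-1,8,20,-57,-5,-1,16,55,-57,-8,-1,28,95,-57,-10,-1,40,135,-57,-10,-1,49,165,-57,-10,-1,54,185,-57,-10,-1,54,191,-57,-10,-1,54,191,-57,-10,-1,54,191,-57,-10]
}}

```text
t: 10.3
ee_pos: [478.5, -250.5, 122.9]
ee_rot: [-178.0, -0.3, 1.9]
force: [0.7, -0.1, -6.4]
width: 0.179
finger_force: 40.8
```

Run:
```python
from h import *
s=env.get_state(); print(s['ee_pos'],s['ee_rot'],s['q'].round(2),s['moment'])
```

```text
[ 478.49615851 -250.5488824   122.92466389] [-178.00193351   -0.25464335    1.91448745] [-28.77  16.19 -19.84  54.78   1.85 149.3 ] [-0.07264704 -0.01345378  0.00123932]
```

{"api": "move_arm", "payload": {
  "series": [-1,0,0,20,0,-1,0,0,45,0,-1,0,0,68,0,-1,0,0,80,0,-1,0,0,86,0,-1,0,0,88,0,-1,0,0,88,0,-1,0,0,88,0]
}}

```text
t: 11.1
ee_pos: [480.1, -248.9, 36.1]
ee_rot: [-178.1, -0.4, 1.9]
force: [-0.1, 0.3, -5.7]
width: 0.179
finger_force: 40.7
```

{"api": "move_arm", "payload": {
  "series": [-1,0,0,1,0,-1,0,0,1.8,0,1,0,0,1.8,0,1,0,0,1.8,0,1,0,0,1.8,0,1,0,0,1.8,0,1,0,0,1.8,0,1,0,0,-30,0,1,0,0,-65,0,1,0,0,-100,0,1,0,0,-130,0,1,0,0,-130,0]
}}

```text
t: 12.3
ee_pos: [481.5, -254.5, 169.6]
ee_rot: [-178.3, -0.7, 1.9]
force: [1.5, -0.3, 0.3]
width: 1.001
finger_force: 0.0
```

Run:
```python
from h import *
s=env.get_state(); print(s['ee_pos'],s['ee_rot'],s['q'].round(2),s['width'])
```

```text
[ 481.45236194 -254.5035914   169.63784017] [-178.28747478   -0.66487211    1.89279005] [-28.96  14.18 -15.98  60.14   1.81 149.13] 1.0007423341935908
```

{"api": "move_arm", "payload": {
  "series": [1,0,0,0,-8.5,1,0,0,0,-17,1,0,0,0,-25.5,1,0,0,0,-34,1,0,0,0,-42.5,1,0,0,0,-51,1,0,0,0,-59.5,1,0,0,0,-68,1,0,0,0,-76.5,1,0,0,0,-85,1,0,0,0,-93.5,1,0,0,0,-102]
}}

```text
t: 13.5
ee_pos: [478.3, -252.7, 164.1]
ee_rot: [179.4, -1.9, 104.3]
force: [-0.5, 0.5, -0.0]
width: 1.001
finger_force: 0.0
```

{"api": "move_arm", "payload": {
  "series": [1,0,0,0,-8.5,1,0,0,0,-17,1,0,0,0,-25.5,1,0,0,0,-34,1,0,0,0,-42.5,1,0,0,0,-51,1,0,0,0,-59.5,1,0,0,0,-68,1,0,0,0,-76.5,1,0,0,0,-85,1,0,0,0,-93.5,1,0,0,0,-102]
}}

```text
t: 14.7
ee_pos: [478.3, -252.7, 164.1]
ee_rot: [178.3, 1.0, -153.8]
force: [0.0, 0.1, -0.2]
width: 0.996
finger_force: 0.0
```

{"api": "move_arm", "payload": {
  "series": [1,0,0,0,-8.5,1,0,0,0,-17,1,0,0,0,-25.5,1,0,0,0,-34,1,0,0,0,-42.5,1,0,0,0,-51,1,0,0,0,-59.5,1,0,0,0,-68,1,0,0,0,-76.5,1,0,0,0,-85,1,0,0,0,-93.5,1,0,0,0,-102]
}}

```text
t: 15.9
ee_pos: [478.3, -252.6, 164.1]
ee_rot: [-178.7, 1.5, -51.7]
force: [0.4, -0.9, 0.3]
width: 1.0
finger_force: 0.0
```

Run:
```python
from h import *
s=env.get_state(); print(s['t'],s['ee_pos'],s['ee_rot'],s['q'].round(2),s['width'])
```

```text
15.9 [ 478.26671419 -252.6396994   164.05604781] [-178.65108749    1.46184853  -51.73080509] [ -28.95   14.45  -16.4    59.97    1.81 -157.22] 1.0003942431735602
```

{"api": "move_arm", "payload": {
  "series": [1,0,0,0,-8,1,0,0,0,-16,1,0,0,0,-23,1,0,0,0,-28,1,0,0,0,-28]
}}

```text
t: 16.4
ee_pos: [488.7, -231.4, 164.1]
ee_rot: [-179.2, 0.7, -25.9]
force: [-0.3, 1.1, -0.7]
width: 0.997
finger_force: 0.0
```

Run:
```python
from h import *
s=env.get_state(); print(s['t'],s['ee_pos'],s['ee_rot'],s['q'].round(2),s['width'])
```

```text
16.4 [ 488.6751779  -231.43845008  164.14515644] [-179.22344895    0.67493562  -25.87249171] [ -25.82   14.31  -16.56   59.81    0.78 -179.95] 0.9969625543627101
```

{"api": "move_arm", "payload": {
  "series": [1,0,0,0,-4,1,0,0,0,-4]
}}

```text
t: 16.6
ee_pos: [495.7, -215.5, 164.4]
ee_rot: [179.9, 0.6, -23.5]
force: [-0.2, -0.1, -0.0]
width: 1.0
finger_force: 0.0
```

Run:
```python
from h import *
s=env.get_state(); print(s['t'],s['ee_pos'],s['ee_rot'],s['q'].round(2),s['width'])
```

```text
16.6 [ 495.6605069  -215.53602053  164.38072891] [179.88368072   0.62199126 -23.48458686] [-2.3430e+01  1.4230e+01 -1.6620e+01  5.9770e+01 -1.2000e-01 -1.7995e+02] 0.9995889458650368
```

{"api": "move_arm", "payload": {
  "series": [1,-2,4,-3,8.5,1,-4,8,-6,17,1,-6,12,-9,25.5,1,-8,16,-12,34,1,-10,20,-15,42.5,1,-12,24,-18,51,1,-14,28,-21,59.5,1,-16,32,-24,68,1,-18,36,-27,76.5,1,-20,40,-30,85,1,-22,44,-33,93.5,1,-23.5,48,-36,102]
}}

```text
t: 17.8
ee_pos: [454.4, -252.2, 201.1]
ee_rot: [179.4, -0.3, -126.0]
force: [-0.8, -0.5, 0.0]
width: 1.0
finger_force: 0.0
```

{"api": "move_arm", "payload": {
  "series": [1,0,0,0,8.5,1,0,0,0,17,1,0,0,0,25.5,1,0,0,0,34,1,0,0,0,42.5,1,0,0,0,51,1,0,0,0,52.6,1,0,0,0,52.6,1,0,0,0,52.6]
}}

```text
t: 18.7
ee_pos: [454.9, -251.7, 201.2]
ee_rot: [179.9, -0.6, -178.1]
force: [0.4, 0.4, -0.4]
width: 0.997
finger_force: 0.0
```

Run:
```python
from h import *
snap('wrist','w6');s=env.get_state(); print(s['t'],s['ee_pos'],s['ee_rot'],s['q'].round(2),s['force'])
```

```text
18.75 [ 454.98019617 -251.58296239  201.23917122] [ 179.87669575   -0.58689065 -178.11241477] [-28.82  10.7  -16.09  63.77  -0.19 -30.7 ] [-0.43345021 -0.12192445 -1.08758488]
```

View pics/w6.png

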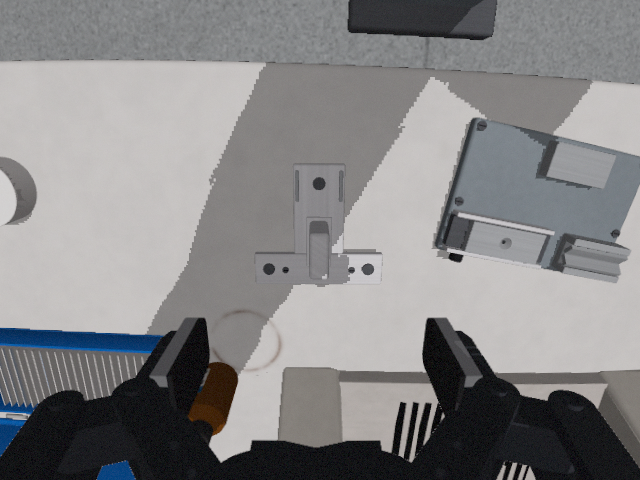

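The wrist view shows the stage screws at foot_c (269,269), foot_g (368,269) and foot_f (319,184). The base is on the right, with the cone at (506,243) and pad corners at about (552,140), (616,151), (606,188) and (541,177).

```bash
cat > m6.py <<'E'
from st import *
c=load('w6'); s,f=stage(c,np.array([(368,269),(269,269),(319,184)]),22)
px=np.array([(541,177),(552,140),(616,151),(606,188),(506,243),(475,118.5)])
import basefit
L0=[(28,-37,28),(28,-67,28),(-28,-67,28),(-28,-37,28)]
def B(p):
    L=np.array(L0+[(p[3],26,31.1),(96,-72,14)]);R=np.array([[np.cos(p[2]),-np.sin(p[2]),0],[np.sin(p[2]),np.cos(p[2]),0],[0,0,1]]);return L@R.T+[p[0],p[1],0]
r=least_squares(lambda p:(proj(c,B(p))-px).ravel(),basefit.p);b=r.x
print('stage',s[:2],np.degrees(s[2]),f.round(1)); print('base',b,np.degrees(b[2]),r.fun.round(1), 'old',basefit.p)
ca=lambda p:p[:2]+np.array([[np.cos(p[2]),-np.sin(p[2])],[np.sin(p[2]),np.cos(p[2])]])@[p[3]-45,0]
print('home',ca(b),ca(basefit.p),'cone pt now/old',B(b)[4],B(basefit.p)[4])
yaw=np.radians(-178.11);d=s[:2]-[455.0,-251.6]
print('grasp shift tool',d@[np.cos(yaw),np.sin(yaw)],d@[np.sin(yaw),-np.cos(yaw)],'turn',-178.11-(np.degrees(s[2])-90))
E
python3 m6.py
```

```text
stage [ 481.39902279 -248.57030857] -88.24555131086973 [-0.1  0.2  0.1  0.1 -0.  -0.2]
base [454.49051373 -37.26572846  -1.69208308  44.16088719] -96.94921883951864 [ 3.  -1.1  3.4  0.1 -0.8  1.1 -3.2 -1.3 -0.2  1.1 -2.4  0.2] old [456.93001728 -37.27009177  -1.72955828  43.75989963]
home [454.59203766 -36.43277997] [457.12607201 -36.04558719] cone pt now/old [474.95650363 -84.24792951  31.1       ] [475.68477655 -84.59014905  31.1       ]
grasp shift tool -26.484582858005297 2.157383913578234 turn 0.13555131086971528
```

{"api": "move_arm", "payload": {
  "series": [1,-14,1,20,0,1,-28,2.2,55,0,1,-28,2.2,95,0,1,-28,2.2,130,0,1,-28,2.2,155,0,1,-28,2.2,166,0,1,-28,2.2,168.5,0,1,-28,2.2,168.5,0,1,-28,2.2,168.5,0]
}}

```text
t: 19.65
ee_pos: [482.6, -248.7, 34.1]
ee_rot: [180.0, -0.4, -178.2]
force: [0.1, 0.6, 0.4]
width: 1.002
finger_force: 0.0
```

{"api": "move_arm", "payload": {
  "series": [-1,0,0,0,0,-1,0,0,0,0,-1,0,0,0,0,-1,0,0,0,0,-1,0,0,0,0,-1,0,0,0,0,-1,0,0,0,0,-1,0,0,0,0],
  "force": 40
}}

```text
t: 20.45
ee_pos: [481.5, -248.3, 32.8]
ee_rot: [179.9, -0.6, -178.2]
force: [0.0, -1.0, 3.2]
width: 0.181
finger_force: 41.8
```

Run:
```python
from h import *
s=env.get_state(); print(s['t'],s['ee_pos'],s['ee_rot'],s['q'].round(2),s['force'],s['width'])
```

```text
20.45 [ 481.48763624 -248.30386396   32.78213621] [ 179.90914179   -0.56549145 -178.2025674 ] [-27.16  21.5  -25.75  43.29  -0.19 -28.96] [ 2.97452879e-03 -9.73088343e-01  3.15188876e+00] 0.18066805883808423
```

{"api": "move_arm", "payload": {
  "series": [-1,0,0,-15,0,-1,0,0,-45,0,-1,2,15,-75,1,-1,5,45,-88,3,-1,8,80,-88,5,-1,11,118,-88,7,-1,14,153,-88,9,-1,16,182,-88,10,-1,17,202,-88,10.9,-1,18,213,-88,10.9,-1,18,213,-88,10.9,-1,18,213,-88,10.9]
}}

```text
t: 21.65
ee_pos: [457.2, -36.3, 120.8]
ee_rot: [-180.0, -0.6, 170.9]
force: [-1.0, 0.4, -6.6]
width: 0.18
finger_force: 40.7
```

{"api": "move_arm", "payload": {
  "series": [-1,0,0,0,0,-1,0,0,0,0,-1,0,0,0,0]
}}

```text
t: 21.95
ee_pos: [457.6, -36.5, 121.2]
ee_rot: [-180.0, -0.6, 170.8]
force: [0.1, 0.1, -6.5]
width: 0.181
finger_force: 40.7
```

Run:
```python
from h import *
snap('wrist','w7');s=env.get_state(); print(s['t'],s['ee_pos'],s['ee_rot'],s['q'].round(2),s['force'],s['width'])
y=np.radians(s['ee_rot'][2]);p=np.radians(s['ee_rot'][1])
d=np.array([456.6,-35.4])-s['ee_pos'][:2];print(d@[np.cos(y),np.sin(y)],d@[np.sin(y),-np.cos(y)],s['ee_rot'][2]%360-170.9)
```

```text
22.0 [457.60880989 -36.4043427  121.16466327] [179.99764676  -0.59192852 170.84692263] [-4.580e+00  7.900e+00 -3.062e+01  5.207e+01  5.000e-02  4.570e+00] [ 0.10286335  0.33465465 -6.7223591 ] 0.18180802445570568
1.1557281043664 0.8310801404716673 -0.05307736513591976
```

{"api": "move_arm", "payload": {
  "series": [-1,0.6,0.8,10,0,-1,0.6,0.8,25,0,-1,0.6,0.8,40,0,-1,0.6,0.8,49,0,-1,0.6,0.8,53,0,-1,0.6,0.8,54,0,-1,0.6,0.8,54,0,-1,0.6,0.8,54,0,-1,0.6,0.8,54,0]
}}

```text
t: 22.9
ee_pos: [457.1, -35.0, 67.8]
ee_rot: [180.0, -0.5, 170.9]
force: [-0.4, -0.3, -6.4]
width: 0.18
finger_force: 40.6
```

{"api": "move_arm", "payload": {
  "series": [-1,0,0,0.5,0,-1,0,0,1,0,-1,0,0,1.5,0,-1,0,0,2,0,-1,0,0,2.5,0,-1,0,0,3,0,-1,0,0,3,0,-1,0,0,3,0]
}}

```text
t: 23.7
ee_pos: [456.5, -34.9, 64.2]
ee_rot: [180.0, -0.6, 170.9]
force: [1.1, 1.1, -6.3]
width: 0.18
finger_force: 40.6
```

{"api": "move_arm", "payload": {
  "series": [-1,0,0,0.4,0,-1,0,0,0.8,0,-1,0,0,1.2,0,-1,0,0,1.2,0]
}}

```text
t: 24.1
ee_pos: [456.5, -34.9, 62.9]
ee_rot: [180.0, -0.6, 170.9]
force: [0.1, -0.3, -6.2]
width: 0.181
finger_force: 40.6
```

{"api": "move_arm", "payload": {
  "series": [-1,0,0,0.4,0,-1,0,0,0.8,0,-1,0,0,1.2,0,-1,0,0,1.2,0]
}}

```text
t: 24.5
ee_pos: [456.5, -34.9, 61.8]
ee_rot: [180.0, -0.6, 170.9]
force: [0.4, -0.5, -5.3]
width: 0.18
finger_force: 40.7
```

{"api": "move_arm", "payload": {
  "series": [-1,0,0,0.3,0,-1,0,0,0.6,0,-1,0,0,0.6,0,-1,0,0,0.6,0]
}}

```text
t: 24.9
ee_pos: [456.4, -35.1, 61.3]
ee_rot: [-180.0, -0.6, 170.9]
force: [-1.7, -1.3, -3.7]
width: 0.174
finger_force: 41.1
```

{"api": "move_arm", "payload": {
  "series": [-1,0,0,0.3,0,-1,0,0,0.5,0,-1,0,0,0.5,0,-1,0,0,0.5,0]
}}

```text
t: 25.3
ee_pos: [456.3, -35.1, 61.0]
ee_rot: [-180.0, -0.6, 170.9]
force: [-5.0, -2.7, 5.0]
width: 0.181
finger_force: 42.2
```

{"api": "move_arm", "payload": {
  "series": [-1,0.2,-0.1,0,0,-1,0.4,-0.3,0,0,-1,0.4,-0.3,0,0,-1,0.4,-0.3,0,0]
}}

```text
t: 25.7
ee_pos: [456.3, -35.2, 60.9]
ee_rot: [180.0, -0.6, 170.9]
force: [-3.4, -0.8, 4.9]
width: 0.18
finger_force: 42.3
```

Run:
```python
from h import *
s=env.get_state(); print(s['t'],s['ee_pos'],s['ee_rot'],s['force'],s['moment'])
```

```text
25.7 [456.28128591 -35.17347985  60.91651359] [179.99430127  -0.56338677 170.90116879] [-3.38397852 -0.79540311  4.88349076] [-0.48048532  0.82571609  0.06849899]
```

{"api": "move_arm", "payload": {
  "series": [0,0,0,0,0,0,0,0,0,0,0,0,0,0,0,0,0,0,0,0,0,0,0,0,0,0,0,0,0,0]
}}

```text
t: 26.3
ee_pos: [456.2, -35.1, 60.7]
ee_rot: [180.0, -0.6, 170.9]
force: [0.5, -0.0, -0.7]
width: 0.499
finger_force: 0.0
```

Run:
```python
from h import *
snap('scene','s8');snap('side','d8');s=env.get_state(); print(s['t'],s['ee_pos'],s['width'],s['force'],s['moment'],s['finger_force'])
```

```text
26.4 [456.11688797 -35.1059716   60.73898712] 0.49950111620585996 [ 0.17471378  0.02102796 -0.11793518] [-0.0340489  -0.00696551  0.03892606] 0.0
```

{"api": "move_arm", "payload": {
  "series": [0,0,0,-15,0,0,0,0,-35,0,0,0,0,-50,0,0,0,0,-55,0,-1,0,0,-55,0,-1,0,0,-55,0,-1,0,0,-55,0,-1,0,0,-55,0,-1,0,0,-55,0,-1,0,0,-55,0,-1,0,0,-55,0,-1,0,0,-55,0]
}}

```text
t: 27.6
ee_pos: [456.6, -35.2, 115.7]
ee_rot: [180.0, -0.6, 170.9]
force: [-0.8, 0.5, 0.2]
width: -0.003
finger_force: 0.0
```

{"api": "move_arm", "payload": {
  "series": [-1,0,0,8,0,-1,0,0,16,0,-1,0,0,20,0,-1,0,0,22,0,-1,0,0,22,0,-1,0,0,22,0]
}}

```text
t: 28.2
ee_pos: [456.5, -35.2, 93.8]
ee_rot: [180.0, -0.6, 170.9]
force: [-0.3, 0.9, 0.2]
width: 0.005
finger_force: 0.0
```

Run:
```python
from h import *
snap('wrist','w9');s=env.get_state(); print(s['t'],s['ee_pos'],s['width'],s['force'],s['moment'],s['finger_force'])
```

```text
28.25 [456.56558242 -35.23150572  93.87315832] -0.00444024757135718 [-0.48089851  0.04910018  0.50143117] [0.03426584 0.05471042 0.02093212] 0.0
```

Not yet touching at 93.8, and I expect contact at 90 if home, or higher if not. I'll creep down.

{"api": "move_arm", "payload": {
  "series": [-1,0,0,0.5,0,-1,0,0,1,0,-1,0,0,1.5,0,-1,0,0,2,0,-1,0,0,2.5,0,-1,0,0,2.5,0]
}}

```text
t: 28.85
ee_pos: [456.3, -35.2, 91.1]
ee_rot: [180.0, -0.6, 170.9]
force: [0.1, 0.0, 0.2]
width: 0.001
finger_force: 0.0
```

{"api": "move_arm", "payload": {
  "series": [-1,0,0,0.3,0,-1,0,0,0.6,0,-1,0,0,0.9,0,-1,0,0,0.9,0]
}}

```text
t: 29.25
ee_pos: [456.3, -35.2, 90.3]
ee_rot: [180.0, -0.6, 170.9]
force: [1.1, 1.1, -0.6]
width: -0.001
finger_force: 0.0
```

{"api": "move_arm", "payload": {
  "series": [-1,0,0,0.2,0,-1,0,0,0.4,0,-1,0,0,0.4,0,-1,0,0,0.4,0]
}}

```text
t: 29.65
ee_pos: [456.3, -35.2, 89.9]
ee_rot: [180.0, -0.6, 170.9]
force: [-0.5, 0.5, -0.7]
width: -0.003
finger_force: 0.0
```

{"api": "move_arm", "payload": {
  "series": [-1,0,0,0.2,0,-1,0,0,0.4,0,-1,0,0,0.4,0,-1,0,0,0.4,0]
}}

```text
t: 30.05
ee_pos: [456.5, -35.2, 89.8]
ee_rot: [180.0, -0.6, 170.9]
force: [-0.6, 0.3, 4.6]
width: -0.002
finger_force: 2.4
```

{"api": "move_arm", "payload": {
  "series": [-1,0,0,0.15,0,-1,0,0,0.3,0,-1,0,0,0.35,0,-1,0,0,0.35,0,-1,0,0,0.35,0,-1,0,0,0.35,0,-1,0,0,0.35,0]
}}

```text
t: 30.75
ee_pos: [456.5, -35.2, 89.7]
ee_rot: [180.0, -0.6, 170.9]
force: [-1.6, 0.6, 8.7]
width: -0.003
finger_force: 4.1
```

{"api": "move_arm", "payload": {
  "series": [-1,0,0,0.1,0,-1,0,0,0.1,0,-1,0,0,0.1,0,-1,0,0,0.1,0,-1,0,0,0.1,0]
}}

```text
t: 31.25
ee_pos: [456.5, -35.2, 89.7]
ee_rot: [180.0, -0.6, 170.9]
force: [-3.2, -0.1, 9.0]
width: -0.003
finger_force: 4.5
```

{"api": "move_arm", "payload": {
  "series": [-1,0,0,-2,0,-1,0,0,-15,0,-1,0,0,-50,0,-1,0,0,-90,0,-1,0,0,-130,0,-1,30,0,-150,0,-1,30,0,-150,0,-1,30,0,-150,0,-1,30,0,-150,0]
}}

```text
t: 32.15
ee_pos: [428.2, -30.7, 238.3]
ee_rot: [-180.0, -0.6, 170.9]
force: [0.3, 0.5, 0.1]
width: -0.002
finger_force: 0.0
```

Run:
```python
from st import *
from basefit import p
c=snap('wrist','w10');s=env.get_state(); print(s['t'],s['ee_pos'],s['ee_rot'],s['force'])
# predicted screw pixels at home, then find dark blobs near them
R=np.array([[np.cos(p[2]),-np.sin(p[2]),0],[np.sin(p[2]),np.cos(p[2]),0],[0,0,1]])
h=np.array([(p[3]-90,26,50),(p[3],26,50),(p[3]-45,-52,50)])@R.T+[p[0],p[1],0]
q=proj(c,h); print('pred',q.round(1))
g=cv2.cvtColor(c['pixels'],cv2.COLOR_RGB2GRAY); m=[]
for u,v in q:
    x,y=int(u)-10,int(v)-10; w=g[y:y+21,x:x+21].astype(float); k=(w<np.percentile(w,50)*.6)
    yy,xx=np.nonzero(k); m.append((x+xx.mean(),y+yy.mean()) if len(xx) else (np.nan,)*2); print(k.sum(),m[-1])
st,f=stage(c,np.array(m),50);print(st[:2],np.degrees(st[2]),f.round(1),'target',456.7,-35.5,-99.1)
```

```text
32.2 [428.0744539  -30.72658687 238.14132646] [-179.99425648   -0.68503062  170.8984735 ] [-0.27702124  1.3954485  -1.05490623]
pred [[363.8 268.2]
 [267.5 268.3]
 [315.6 185.3]]
105 (np.float64(363.37142857142857), np.float64(266.7047619047619))
97 (np.float64(267.0), np.float64(267.0))
117 (np.float64(314.7606837606838), np.float64(183.63247863247864))
[455.6475734  -36.35137868] -98.91599930910458 [-0. -0. -0.  0.  0.  0.] target 456.7 -35.5 -99.1
```

```bash
python3 -c "
from station import env
print(env.sign_off())"
```

```text
the job is handed in; nothing more can be done
None
```

The stage top is on the base with all three feet home, as far as I could measure. It was pressed with about 9 N on top of its weight, released, and handed in at 32.2 s. I found the cone in the wrist-camera image rather than by sliding the stage top along the groove, and I set the stage top down once to regrip it because the last joint hit its limit.

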